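# Lay the hotel tea tray for two

## Task

Finish laying the tea tray: stand each cup, mouth down as it is, in the middle of the saucer of its own colour with its handle pointing to the right, and stand the sachet caddy behind the saucers and midway between them, long sides parallel to the back rim, with the sugar pot on its left, straight behind the left saucer, and the milk jug on its right, straight behind the right saucer. Left and right are as you see them from the front of the tray, the saucer side nearest the robot; the order is up to you. Drop or tip nothing, and leave the saucers, the honey jar and the drinking glass where they are.

Things in the scene. Friction and masses are not known exactly. Their poses are not given: they have to be found in the camera images.
- white_cup_center (a point): White coffee cup standing mouth down on its rim, foot ring up: straight round body 66 mm across up to 48 mm above its rim, 62 mm high in all. The point lies on its axis, 31 mm above its underside (the rim). The handle sticks out to 60 mm from the axis along the cup's own -y; it is 8 mm thick and lies 8 to 51 mm above the underside. 0.2 kg. It starts on the worktop.
- blue_cup_center (a point): Blue coffee cup standing mouth down, the same in shape, size, point and axes as the white cup (handle along its own -y). It starts on the worktop.
- caddy_center (a point): Open white porcelain sachet caddy, a rectangular box 58 mm along its x by 84 mm along its y, walls 52 mm high, filled with red and yellow tea sachets that stick up to 75 mm. The point is at its middle, 30 mm above its underside. Its x axis is its short side. The walls are stiff and can be gripped across the 58 mm. 0.3 kg. It starts on the worktop.
- sugar_pot_center (a point): Round white porcelain sugar pot with a brown wooden lid and knob: body 63 mm across and 58 mm high, lid 66 mm across, fixed in place, 82 mm high with the knob. The point lies on its axis, 35 mm above its underside. 0.3 kg. It starts on the worktop.
- milk_jug_center (a point): Round stainless steel milk jug with a fixed lid and small black knob: body 61 mm across up to 58 mm above its underside, narrower above, 94 mm high in all. The point lies on its axis, 40 mm above its underside. Its handle sticks out to 58 mm from the axis along its own -y, 14 to 76 mm above the underside; it has a short spout on the other side. 0.32 kg. It starts on the worktop.
- white_saucer: White saucer, already on the tray, loose: 134 mm across, flat well about 90 mm across and 6 mm above its underside, rim rising to 15 mm. Origin at the centre of its underside. It lies on the left or right half of the tray's front.
- blue_saucer: Blue saucer, the same in shape as the white one, in the other half of the tray's front.
- tray: Pale wooden tray fixed on the worktop, 280 mm along its x by 354 along its y, floor 8 mm up, rim 12 mm thick and 30 high, brass handles on the short ends 48 high. Origin at the centre of its underside (z = 0); x points to its back (away from the robot), y to its left. Saucer centres lie about 53 mm in front of its centre and 90 to each side; the row behind them is centred 70 mm behind its centre.
- honey_jar_center (a point): Amber honey jar with a yellow cap and white label, 60 mm across and 70 mm high, point on its axis, 35 mm up. Stands among the things on the worktop and stays there.
- glass_center (a point): Green-tinted drinking glass standing upside down on a white paper cap, 64 mm across and 100 mm high, point on its axis, 50 mm up. Stands among the things on the worktop and stays there.
Not all that is in view belongs to the job. Leave any pink or turquoise look-alike of the part that bears blue_cup_center alone.

How it is judged (in metres and radians):
At the end, for the whole second after the job is handed in: Cups within 12 mm of the centre of their own saucers, handles right within 0.4 rad; caddy square within 0.2 rad, within 15 mm of midway; pot and jug 72 to 108 mm left and right of the tray's midline; all three 45 to 97 mm behind the tray's centre, all upright, released, at rest (horizontal distance between white_cup_center and white_saucer below 0.012 m and z of white_cup_center in the frame of white_saucer between 0.033 and 0.041 m and angle between the x axis of each of white_cup_center, blue_cup_center and the x axis of tray, either way round below 0.4 rad and x of caddy_center in the frame of white_cup_center above 0.03 m and horizontal distance between blue_cup_center and blue_saucer below 0.012 m and z of blue_cup_center in the frame of blue_saucer between 0.033 and 0.041 m and x of caddy_center in the frame of blue_cup_center above 0.03 m and x of caddy_center in the frame of tray between 0.045 and 0.097 m and y of caddy_center in the frame of tray between -0.015 and 0.015 m and angle between the x axis of caddy_center and the x axis of tray, either way round below 0.2 rad and z of caddy_center in the frame of tray between 0.034 and 0.042 m and x of sugar_pot_center in the frame of tray between 0.045 and 0.097 m and y of sugar_pot_center in the frame of tray between 0.072 and 0.108 m and z of sugar_pot_center in the frame of tray between 0.039 and 0.047 m and x of milk_jug_center in the frame of tray between 0.045 and 0.097 m and y of milk_jug_center in the frame of tray between -0.108 and -0.072 m and z of milk_jug_center in the frame of tray between 0.044 and 0.052 m and angle between each of white_cup_center, blue_cup_center, caddy_center, sugar_pot_center, milk_jug_center's own z axis and vertical below 0.08 rad and linear speed of each of white_cup, blue_cup, caddy, sugar_pot, milk_jug below 0.02 m/s and angular speed of each of white_cup, blue_cup, caddy, sugar_pot, milk_jug below 0.2 rad/s and contact force between each of white_cup, blue_cup, caddy, sugar_pot, milk_jug and the fingers below 0.1 N); the robot touches nothing.
It fails at once if a cup, the caddy, the pot or the jug is dropped (moves faster than 0.5 m/s, a fall of over 12 mm, with no finger on it) ((linear speed of white_cup above 0.5 m/s and contact force between white_cup and the fingers below 0.2 N) or (linear speed of blue_cup above 0.5 m/s and contact force between blue_cup and the fingers below 0.2 N) or (linear speed of caddy above 0.5 m/s and contact force between caddy and the fingers below 0.2 N) or (linear speed of sugar_pot above 0.5 m/s and contact force between sugar_pot and the fingers below 0.2 N) or (linear speed of milk_jug above 0.5 m/s and contact force between milk_jug and the fingers below 0.2 N)).
It fails at once if a cup, the caddy, the pot, the jug, the honey jar or the glass is tipped by more than 0.7 rad (angle between any of white_cup_center, blue_cup_center, caddy_center, sugar_pot_center, milk_jug_center, honey_jar_center, glass_center's own z axis and vertical above 0.7 rad).
It fails at once if the honey jar, the glass or a saucer is shifted by more than 25 mm (distance of any of honey_jar_center, glass_center, white_saucer, blue_saucer from where it was at the start of the episode above 0.025 m).
It also fails if it takes over 128 s, if anything falls off the work surface, if the arm or the gripper's body presses on something with over 40 N, if the wrist force passes 120 N, or if a joint passes its speed limit or range.

## Robot

A 6-joint arm with a two-finger parallel gripper is mounted at the origin on the work surface. World frame = base frame: x ahead of the robot, y to its left, z up, the work surface at z = 0. Lengths are in mm, angles in rad, forces in N, time in s.
With the tool pointing down it reaches from about 425 to 925 mm from the base axis. Payload 12.5 kg.
Tool frame: the origin (TCP) lies midway between the tips of the shut fingers; the grasp point (between the pads) lies 19 mm behind it; z points along the fingers, y is the line along which they close (so a half turn about z gives the same grasp; the last joint's range is limited). The gripper opens to 85 mm and grips with 20 to 120 N. Pads are 22 mm wide; open, the fingers measure 114 mm over their backs; the gripper's body (76 mm by 85 mm) begins 54 mm behind the grasp point. The pads swing forward as they close: fully open they stand 13 mm farther back than shut.
Start: joints at [-0.106, 0.491, 1.559, -0, 1.092, -0.106], TCP at [625.016, 0.021, 231.327] pointing down, gripper open.
Joint ranges: [-3.1, 3.1], [-0.84, 2.19], [0.05, 2.79], [-1.13, 4.28], [0.06, 2.93], [-2.69, 2.69]. Speed limits (rad/s): [2.22, 2.22, 2.79, 3.14, 3.14, 3.14].

## Interface

Orientations are given as a unit quaternion [w, x, y, z].
In Python, from rig import sensors, grab_frame, calibration, job_done, spotter gives the robot as it stands. The module is installed in compiled form; this text tells all that it offers.
- The arm moves only by the shell command python3 -m inch 'ROWS' [FORCE]. ROWS is JSON, a list that holds one entry, the list of rows, each a list of 5 numbers: the shift along the tool's x, y, z as a fraction of full scale, then the turn about the tool's z as a fraction of full scale, then the closure, from -1 (fully open) to 1 (shut). A call has 1 to 5 rows; each row shifts and turns the commanded pose from where the row before left it, along the tool's axes as they then stand; what a row does not reach is not made up. Full scale, the value 1, is 20 mm for a shift and 0.08 rad for a turn. A row lasts 1/8 s, in which the tool goes at most 62.5 mm and 10.7 degrees, less where a joint would pass 70% of its speed; a pose out of reach is approached as far as the arm can. A call with a number of a shift or a turn outside -1 to 1 is refused whole. A call with a gripper value outside its range is refused whole. The fingers move at their own pace and stop on an object; FORCE is the grip in N (left out, the last holds). Time passes only in rows, so rows that do not move let the fingers close. It gives the time, the measured TCP pose, the force, the opening and the grip force at its end, in the units of the state.
- sensors.observe(): the state, without advancing time (a new reading comes with each control period).
- grab_frame(name): name is "scene" or "side" or "wrist"; returns (picture, depth): 480x640x3 uint8, blue, green, red; 480x640 float32, mm along the optical axis (not along the pixel's ray), 0 where there is no reading.
- calibration(name): a dict with "K" (3x3 intrinsics, pixels), "R" (3x3) and "t" (3): a world point X has camera coordinates R X + t; the wrist camera has in their place "T_tool_cam" (4x4, takes a point from camera to tool coordinates, whose origin is the TCP and whose axes are the flange's). Camera axes: x right, y down, z forward; pixel columns grow to the right and rows downward; lengths in mm; the calibration is good to about 2 mm. A picture is of the moment at which its call begins: read the wrist's pose just before it. calibration takes no time and is no camera call.
- job_done(): hands the job in; it is judged then, once.
Trained networks look in the newest picture that a camera, given by its name, has taken for a name from the list of things; names that differ only in an ending like _2 or _b are one class to them, and where a whole thing is asked for, a point or a joint stands for the part that bears it (a point fixed in the world has none). Each returns a list of dicts, best first, with "confidence" (0 to 1); they miss things now and then, are a little off and sometimes report something else, mostly with a low value. They report only what shows in the picture. A call takes as long as a camera call. They do not tell look-alikes from the thing itself.
- spotter.masks_of(camera, query): "region" (480x640 bool, what is visible of it).
- spotter.place_of(camera, query): "point" ([x, y, z] in mm, in world coordinates, good to about 4 mm: a listed point, or the origin of a listed thing).
The state is a dict: "t": time; "q": joint angles; "joint_velocities": joint speeds; "effort": joint torques, N m; "eef_pos": TCP position; "orientation": TCP orientation; "wrist_force": force on the tool from outside, world axes, zero at the start; "moment": the same for the moment, N m; "opening": opening from 0.0 (shut) to 1.0 (fully open); "grasp_force": force on a finger pad.
Only numpy, scipy, OpenCV 4.12 (cv2) and the standard library are available. Lean on these libraries where they do the work, as an engineer would, in place of code of your own. Each camera call takes 0.05 s, during which the arm holds its last target. There are 200 camera calls.

## Working session

There is one attempt and no reset: what is moved stays moved. The work goes in short steps, Python scripts to look and compute and a shell command to move; the robot and the scene stay as the last step left them, time stands still between calls to the robot, and variables do not carry over. Pictures are saved under pics/ and viewed, at most 14 in all, crops included, and the job is handed in when it is done.

```bash
mkdir -p pics; cat > h.py <<'E'
import numpy as np, cv2
from rig import sensors, grab_frame, calibration, job_done, spotter
from scipy.spatial.transform import Rotation as Rot
def world(name, depth, st=None):
    c=calibration(name); K=np.array(c['K']); v,u=np.mgrid[0:480,0:640]
    P=np.stack([(u-K[0,2])/K[0,0]*depth,(v-K[1,2])/K[1,1]*depth,depth],-1)
    if 'R' in c: return (P-np.array(c['t']).ravel())@np.array(c['R'])
    T=np.array(c['T_tool_cam']); P=P@T[:3,:3].T+T[:3,3]
    w,x,y,z=st['orientation']; return P@Rot.from_quat([x,y,z,w]).as_matrix().T+np.array(st['eef_pos'])
E
python3 - <<'E'
from h import *
for n in ['scene','side']:
    p,d=grab_frame(n); cv2.imwrite(f'pics/{n}0.png',p); np.save(n+'0.npy',d); cv2.imwrite(n+'0raw.png',p)
    print(n)
    for q in ['white_cup_center','blue_cup_center','caddy_center','sugar_pot_center','milk_jug_center','white_saucer','blue_saucer','tray','honey_jar_center','glass_center']:
        print(q,[(np.round(r['point']).tolist(),round(r['confidence'],2)) for r in spotter.place_of(n,q)])
s=sensors.observe();print(s)
E
```

```text
scene
white_cup_center [([442.0, -135.0, 30.0], 0.61)]
blue_cup_center [([570.0, -534.0, 32.0], 0.9), ([684.0, -310.0, 30.0], 0.72), ([562.0, -401.0, 34.0], 0.61)]
caddy_center [([428.0, -273.0, 29.0], 0.79)]
sugar_pot_center [([694.0, -114.0, 34.0], 0.65)]
milk_jug_center [([572.0, -127.0, 37.0], 0.76)]
white_saucer [([514.0, 70.0, 8.0], 0.58)]
blue_saucer []
tray [([549.0, 165.0, 1.0], 0.74), ([438.0, -134.0, 30.0], 0.51)]
honey_jar_center [([569.0, -266.0, 37.0], 0.85)]
glass_center [([444.0, -413.0, 53.0], 0.9)]
side
white_cup_center [([436.0, -132.0, 33.0], 0.72), ([482.0, 249.0, 6.0], 0.16)]
blue_cup_center [([574.0, -533.0, 35.0], 0.95), ([683.0, -312.0, 28.0], 0.61), ([564.0, -406.0, 28.0], 0.55)]
caddy_center [([432.0, -273.0, 26.0], 0.69)]
sugar_pot_center [([692.0, -113.0, 32.0], 0.88)]
milk_jug_center [([570.0, -122.0, 41.0], 0.81), ([436.0, -132.0, 32.0], 0.74), ([507.0, 67.0, 11.0], 0.72), ([564.0, -409.0, 31.0], 0.56)]
white_saucer [([510.0, 66.0, 9.0], 0.72), ([570.0, -261.0, 34.0], 0.66)]
blue_saucer [([480.0, 247.0, 6.0], 0.7)]
tray [([552.0, 167.0, -0.0], 0.97)]
honey_jar_center [([568.0, -261.0, 34.0], 0.56)]
glass_center [([441.0, -412.0, 52.0], 0.75)]
{'t': 1.1, 'q': array([-1.05609334e-01,  4.90908687e-01,  1.55888299e+00,  6.05496678e-06,
        1.09170389e+00, -1.05610092e-01]), 'joint_velocities': array([ 9.67187585e-04, -1.52677520e-03, -9.40851586e-06, -4.65504232e-04,
        4.72585115e-04,  4.06789914e-04]), 'effort': array([ 1.15293318e-03, -6.18283439e+01, -2.61844003e+01,  8.51539426e-05,
        4.32187107e-04, -7.02396754e-07]), 'eef_pos': array([6.25023517e+02, 1.57756088e-02, 2.31327409e+02]), 'orientation': array([3.60619683e-05, 7.07107499e-01, 7.07106062e-01, 3.26039512e-05]), 'wrist_force': array([-0.34492418,  0.18268208,  0.10691235]), 'moment': array([-0.04338137, -0.00400601,  0.00381695]), 'grasp_force': 0.0, 'opening': 0.9988827531638186}
```

View pics/scene0.png

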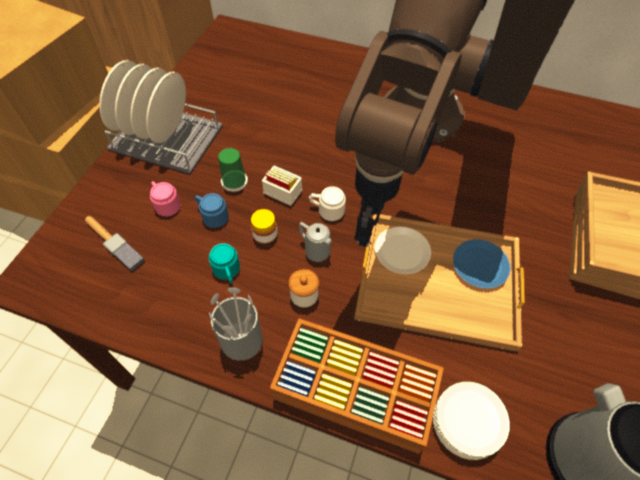

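View pics/side0.png

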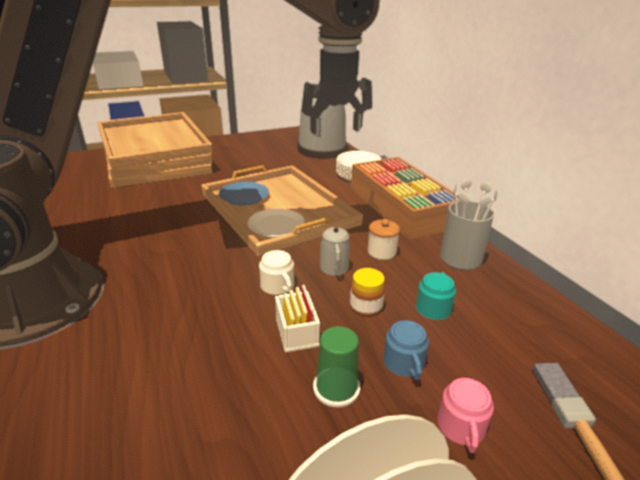

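Scene view: white cup (331,204), jug (317,242), pot (303,288), caddy (282,184), blue cup (213,210), with look-alikes pink (165,198) and turquoise (224,262). The white saucer is on the right and the blue one on the left. Next I'll refine the poses from depth.

```bash
cat > m.py <<'E'
from h import *
A={n:world(n,np.load(n+'0.npy')) for n in ['scene','side']}
D={n:np.load(n+'0.npy')>0 for n in A}
obj={'wcup':(439,-134,31,33,48,62),'bcup':(563,-404,31,33,48,62),'jug':(571,-125,40,30.5,58,94),'pot':(693,-114,35,31.5,55,82),'honey':(568,-264,35,30,60,70),'glass':(442,-413,50,32,90,100)}
from scipy.optimize import least_squares
for k,(x,y,z,r,zm,h) in obj.items():
    c=np.array([x,y],float)
    P=np.concatenate([A[n][D[n]] for n in A]); 
    for it in range(3):
        rr=np.hypot(*(P[:,:2]-c).T)
        S=P[(rr<r+6)&(P[:,2]>8)&(P[:,2]<zm-3)]
        f=least_squares(lambda c:np.hypot(*(S[:,:2]-c).T)-r,c,loss='soft_l1',f_scale=2); c=f.x
    top=P[(rr<20)&(P[:,2]>zm)]
    Hd=P[(rr>r+8)&(rr<64)&(P[:,2]>15)&(P[:,2]<zm+15)]
    d=Hd[:,:2]-c; a=np.arctan2(d[:,1],d[:,0])
    m=np.arctan2(np.sin(a).mean(),np.cos(a).mean())
    print(k,np.round(c,1),'n',len(S),'top',np.round(top[:,:2].mean(0),1),'topz',round(np.percentile(top[:,2],98)),'handle',len(Hd),'ang %.2f R %.2f maxr %.0f'%(m,np.hypot(np.sin(a).mean(),np.cos(a).mean()),np.percentile(np.hypot(*d.T),95)if len(d) else 0))
P=np.concatenate([A[n][D[n]] for n in A])
S=P[(abs(P[:,0]-430)<65)&(abs(P[:,1]+273)<65)&(P[:,2]>30)&(P[:,2]<56)]
print('caddy',cv2.minAreaRect(S[:,:2].astype(np.float32)),len(S))
for n in A:
  S=A[n][D[n]&(np.linalg.norm(A[n][...,:2]-[430,-273],axis=-1)<60)&(A[n][...,2]>35)&(A[n][...,2]<55)]; print(n,cv2.minAreaRect(S[:,:2].astype(np.float32)))
# tray rim
S=P[(P[:,2]>26)&(P[:,2]<34)&(abs(P[:,0]-550)<190)&(abs(P[:,1]-166)<215)]
print('tray',cv2.minAreaRect(S[:,:2].astype(np.float32)),len(S))
E
python3 m.py
```

```text
wcup [ 443.  -132.8] n 673 top [ 443.2 -132.6] topz 63 handle 136 ang -1.48 R 1.00 maxr 60
bcup [ 564.6 -402.5] n 861 top [ 564.6 -402.7] topz 63 handle 175 ang -1.84 R 1.00 maxr 60
jug [ 571.8 -124.4] n 756 top [ 571.8 -125.6] topz 95 handle 132 ang -1.91 R 1.00 maxr 58
pot [ 693.9 -112.5] n 744 top [ 694.  -113.3] topz 84 handle 0 ang nan R nan maxr 0
honey [ 571.9 -262.2] n 1065 top [ 571.9 -262.3] topz 73 handle 0 ang nan R nan maxr 0
glass [ 441.6 -406.4] n 2242 top [ 441.3 -406.7] topz 103 handle 0 ang nan R nan maxr 0
caddy ((430.6133728027344, -274.5311279296875), (88.84661865234375, 61.134033203125), 81.16259002685547) 1496
scene ((430.7949523925781, -273.36309814453125), (86.48248291015625, 61.134033203125), 81.16259002685547)
side ((429.6274108886719, -275.2118835449219), (87.30745697021484, 58.234962463378906), 80.87168884277344)
tray ((549.602294921875, 166.69886779785156), (282.7742004394531, 358.9295959472656), 8.05171012878418) 3784m.py:16: RuntimeWarning: Mean of empty slice.
  m=np.arctan2(np.sin(a).mean(),np.cos(a).mean())
  ret = ret.dtype.type(ret / rcount)
m.py:17: RuntimeWarning: Mean of empty slice.
  print(k,np.round(c,1),'n',len(S),'top',np.round(top[:,:2].mean(0),1),'topz',round(np.percentile(top[:,2],98)),'handle',len(Hd),'ang %.2f R %.2f maxr %.0f'%(m,np.hypot(np.sin(a).mean(),np.cos(a).mean()),np.percentile(np.hypot(*d.T),95)if len(d) else 0))
```

```bash
cat > plan.py <<'E'
import sys; from h import *
def plan(x,y,z,phi,s=None):
    s=s or sensors.observe(); w,a,b,c=s['orientation']; R=Rot.from_quat([a,b,c,w]).as_matrix()
    p0=np.arctan2(R[1,1],R[0,1]); d=np.array([x,y])-s['eef_pos'][:2]
    f=lambda p:(d@[-np.sin(p),np.cos(p)]/20, d@[np.cos(p),np.sin(p)]/20)
    print('t %.1f eef %s phi %.3f open %.3f F %.1f tilt %.3f'%(s['t'],np.round(s['eef_pos'],1),p0,s['opening'],s['grasp_force'],np.arccos(-R[2,2])))
    print('turn %.2f | x,y before turn %.2f %.2f | after turn %.2f %.2f | z %.2f (units)'%((p0-phi)/.08,*f(p0),*f(phi),(s['eef_pos'][2]-z)/20))
if __name__=='__main__': plan(*map(float,sys.argv[1:5]))
E
python3 - <<'E'
from h import *
from scipy.optimize import least_squares
A={n:world(n,np.load(n+'0.npy')) for n in ['scene','side']}
P=np.concatenate([A[n].reshape(-1,3)[np.load(n+'0.npy').ravel()>0] for n in A])
for c0 in [(512,68),(483,247)]:
    c=np.array(c0,float)
    for i in range(3):
        r=np.hypot(*(P[:,:2]-c).T); S=P[(r>52)&(r<74)&(P[:,2]>18.5)&(P[:,2]<25)]
        c=least_squares(lambda c:np.hypot(*(S[:,:2]-c).T)-63,c,loss='soft_l1',f_scale=2).x
    e=c-[549.6,166.7]; y=.1405; print(c,len(S),'tray',e@[np.cos(y),np.sin(y)],e@[-np.sin(y),np.cos(y)])
def T(x,y,a=.1405): return 549.6+x*np.cos(a)-y*np.sin(a),166.7+x*np.sin(a)+y*np.cos(a)
print('pot',T(65,92),'jug',T(65,-94),'caddy',T(65,0))
E
python3 plan.py 694 -113 14 0.14
```

```text
[510.9586492   67.12752625] 835 tray -52.20453333849798 -93.1800312300254
[483.82446997 249.10482054] 776 tray -53.58756142119147 90.80389892137117
pot (np.float64(601.0759816808278), np.float64(266.8959246176963)) jug (np.float64(627.1230878440891), np.float64(82.7287498537884)) caddy (np.float64(613.9594965572796), np.float64(175.80248333662357))
t 1.1 eef [625.    0.  231.3] phi -0.000 open 0.999 F 0.0 tilt 0.000
turn -1.75 | x,y before turn -5.65 3.45 | after turn -6.08 2.63 | z 10.87 (units)
```

```bash
python3 -m inch '[[[0,0,0.75,-0.875,-1],[0,0,0.75,-0.875,-1],[-1,0.44,0.55,0,-1],[-1,0.44,0.55,0,-1],[-1,0.44,0.55,0,-1]]]' 40; python3 -m inch '[[[-1,0.44,0.55,0,-1],[-1,0.44,0.55,0,-1],[-1,0.44,0.55,0,-1],[-0.08,0,0.5,0,-1],[0,0,0,0,-1]]]'; python3 plan.py 694 -113 14 0.14
```

```text
t: 1.72
eef_pos: [660.6, -57.6, 167.7]
orientation: [0.0, 0.656, 0.754, 0.0]
wrist_force: [0.1, 0.2, 0.2]
opening: 0.998
grasp_force: 0.0
t: 2.35
eef_pos: [693.7, -112.8, 124.2]
orientation: [-0.001, 0.656, 0.755, -0.0]
wrist_force: [0.6, 0.1, 0.0]
opening: 0.999
grasp_force: 0.0
t 2.4 eef [ 693.7 -112.8  124.2] phi 0.140 open 0.999 F 0.0 tilt 0.002
turn -0.00 | x,y before turn -0.01 0.01 | after turn -0.01 0.01 | z 5.51 (units)
```

```bash
python3 -m inch '[[[0,0,1,0,-1],[0,0,1,0,-1],[0,0,1,0,-1],[0,0,1,0,-1],[0,0,1,0,-1]]]'; python3 -m inch '[[[0,0,0.5,0,-1],[0,0,0,0,1],[0,0,0,0,1],[0,0,0,0,1],[0,0,0,0,1]]]' 40;python3 -m inch '[[[0,0,0,0,1],[0,0,0,0,1]]]';  python3 plan.py 601 267 24 0.14
```

```text
t: 2.98
eef_pos: [694.2, -113.0, 23.7]
orientation: [-0.0, 0.656, 0.755, -0.0]
wrist_force: [0.3, -0.0, -0.4]
opening: 1.001
grasp_force: 0.0
t: 3.6
eef_pos: [694.4, -113.0, 15.7]
orientation: [0.0, 0.656, 0.755, 0.0]
wrist_force: [-0.1, 0.9, -4.0]
opening: 0.727
grasp_force: 50.2
t: 3.85
eef_pos: [694.3, -113.0, 15.5]
orientation: [0.0, 0.656, 0.755, 0.0]
wrist_force: [-0.6, 0.2, -1.6]
opening: 0.727
grasp_force: 50.1
t 3.9 eef [ 694.3 -113.    15.5] phi 0.140 open 0.727 F 50.1 tilt 0.000
turn 0.00 | x,y before turn 19.47 -1.97 | after turn 19.47 -1.97 | z -0.43 (units)
```

```bash
python3 -m inch '[[[0,0,-0.4,0,1],[0,0,-1,0,1],[0,0,-1,0,1],[0,0,-1,0,1],[0.5,-0.05,-0.5,0,1]]]'; python3 -m inch '[[[1,-0.1,0,0,1],[1,-0.1,0,0,1],[1,-0.1,0,0,1],[1,-0.1,0,0,1],[1,-0.1,0,0,1]]]'; python3 -m inch '[[[1,-0.1,0,0,1],[1,-0.1,0,0,1],[1,-0.1,0,0,1],[1,-0.1,0,0,1],[1,-0.1,0,0,1]]]';python3 -m inch '[[[1,-0.1,0,0,1],[1,-0.1,0,0,1],[1,-0.1,0,0,1],[1,-0.1,0,0,1],[1,-0.1,0,0,1]]]'; python3 -m inch '[[[1,-0.1,0,0,1],[1,-0.1,0,0,1],[1,-0.1,0,0,1],[0.97,-0.1,0,0,1],[0,0,0,0,1]]]'; python3 plan.py 601 267 24 0.14
```

```text
t: 4.47
eef_pos: [692.4, -103.5, 95.5]
orientation: [0.001, 0.656, 0.755, 0.001]
wrist_force: [0.1, -0.1, -3.3]
opening: 0.731
grasp_force: 50.6
t: 5.1
eef_pos: [667.6, -4.1, 93.1]
orientation: [-0.0, 0.656, 0.755, -0.0]
wrist_force: [-0.2, -0.2, -2.7]
opening: 0.731
grasp_force: 50.5
t: 5.72
eef_pos: [643.9, 93.3, 93.3]
orientation: [0.0, 0.656, 0.755, 0.0]
wrist_force: [0.0, 0.4, -2.2]
opening: 0.733
grasp_force: 50.5
t: 6.35
eef_pos: [620.0, 190.9, 93.3]
orientation: [0.0, 0.656, 0.755, 0.0]
wrist_force: [0.4, 0.0, -3.0]
opening: 0.724
grasp_force: 50.5
t: 6.98
eef_pos: [600.8, 268.7, 93.3]
orientation: [0.0, 0.655, 0.755, 0.0]
wrist_force: [0.8, -0.7, -3.3]
opening: 0.729
grasp_force: 50.5
t 7.0 eef [600.8 268.7  93.3] phi 0.142 open 0.729 F 50.5 tilt 0.000
turn 0.02 | x,y before turn -0.08 -0.00 | after turn -0.08 -0.00 | z 3.46 (units)
```

```bash
python3 -m inch '[[[-0.08,0,1,0,1],[0,0,1,0,1],[0,0,1,0,1],[0,0,0.3,0,1],[0,0,0.15,0,1]]]'; python3 -m inch '[[[0,0,0,0,1],[0,0,0,0,-1],[0,0,0,0,-1],[0,0,0,0,-1],[0,0,0,0,-1]]]';python3 -m inch '[[[0,0,-0.5,0,-1],[0,0,-1,0,-1],[0,0,-1,0,-1],[0,0,-1,0,-1],[0,0,-1,0,-1]]]';  python3 plan.py 572 -125 26 -0.34
```

```text
t: 7.6
eef_pos: [601.7, 265.5, 23.9]
orientation: [-0.0, 0.656, 0.755, -0.0]
wrist_force: [-0.0, -0.1, -3.0]
opening: 0.731
grasp_force: 50.6
t: 8.22
eef_pos: [601.6, 265.6, 24.5]
orientation: [0.0, 0.656, 0.755, 0.0]
wrist_force: [0.3, -0.0, 0.2]
opening: 1.0
grasp_force: 0.0
t: 8.85
eef_pos: [601.6, 265.6, 116.3]
orientation: [0.0, 0.656, 0.755, 0.0]
wrist_force: [0.1, 0.2, 0.1]
opening: 0.999
grasp_force: 0.0
t 8.8 eef [601.6 265.6 116.3] phi 0.140 open 0.999 F 0.0 tilt 0.001
turn 6.00 | x,y before turn -19.13 -4.19 | after turn -18.90 5.12 | z 4.52 (units)
```

```bash
python3 -m inch '[[[0,0,-0.25,1,-1],[0,0,-0.25,1,-1],[0,0,0,1,-1],[0,0,0,1,-1],[0,0,0,1,-1]]]'; python3 -m inch '[[[0,0,0,1,-1],[-1,0.27,0,0,-1],[-1,0.27,0,0,-1],[-1,0.27,0,0,-1],[-1,0.27,0,0,-1]]]'; python3 -m inch '[[[-1,0.27,0,0,-1],[-1,0.27,0,0,-1],[-1,0.27,0,0,-1],[-1,0.27,0,0,-1],[-1,0.27,0,0,-1]]]';python3 -m inch '[[[-1,0.27,0,0,-1],[-1,0.27,0,0,-1],[-1,0.27,0,0,-1],[-1,0.27,0,0,-1],[-1,0.27,0,0,-1]]]';python3 -m inch '[[[-1,0.27,0,0,-1],[-1,0.27,0,0,-1],[-1,0.27,0,0,-1],[-1,0.27,0,0,-1],[-0.9,0.27,0,0,-1]]]';python3 -m inch '[[[0,0,0,0,-1]]]';  python3 plan.py 572 -125 26 -0.34
```

```text
t: 9.48
eef_pos: [601.6, 265.6, 125.6]
orientation: [0.0, 0.794, 0.608, 0.0]
wrist_force: [0.3, -0.4, 0.4]
opening: 1.004
grasp_force: 0.0
t: 10.1
eef_pos: [595.1, 181.1, 124.5]
orientation: [0.0, 0.817, 0.577, 0.0]
wrist_force: [0.3, 0.4, 0.4]
opening: 1.0
grasp_force: 0.0
t: 10.72
eef_pos: [587.2, 78.3, 124.3]
orientation: [0.0, 0.817, 0.577, 0.0]
wrist_force: [0.8, 0.2, -0.6]
opening: 1.001
grasp_force: 0.0
t: 11.35
eef_pos: [579.3, -25.0, 124.3]
orientation: [0.0, 0.817, 0.577, 0.0]
wrist_force: [-0.0, -0.1, 0.7]
opening: 0.996
grasp_force: 0.0
t: 11.98
eef_pos: [572.1, -126.4, 124.3]
orientation: [0.0, 0.817, 0.577, 0.0]
wrist_force: [0.8, 0.7, 0.4]
opening: 0.998
grasp_force: 0.0
t: 12.1
eef_pos: [572.1, -126.4, 124.3]
orientation: [0.0, 0.817, 0.577, 0.0]
wrist_force: [-0.1, 0.8, 0.4]
opening: 1.002
grasp_force: 0.0
t 12.1 eef [ 572.1 -126.4  124.3] phi -0.342 open 1.002 F 0.0 tilt 0.000
turn -0.02 | x,y before turn 0.06 -0.03 | after turn 0.06 -0.03 | z 4.91 (units)
```

```bash
python3 -m inch '[[[0.06,-0.03,1,0,-1],[0,0,1,0,-1],[0,0,1,0,-1],[0,0,1,0,-1],[0,0,0.9,0,-1]]]'; python3 -m inch '[[[0,0,0,0,-1],[0,0,0,0,1],[0,0,0,0,1],[0,0,0,0,1],[0,0,0,0,1]]]' 40;python3 -m inch '[[[0,0,0,0,1],[0,0,0,0,1],[0,0,-0.4,0,1],[0,0,-0.8,0,1],[0,0,-1,0,1]]]';  python3 plan.py 627 83 35 0.14
```

```text
t: 12.72
eef_pos: [572.1, -123.2, 25.6]
orientation: [-0.0, 0.816, 0.578, 0.0]
wrist_force: [0.6, -0.6, -0.3]
opening: 1.0
grasp_force: 0.0
t: 13.35
eef_pos: [572.3, -123.7, 27.4]
orientation: [0.0, 0.817, 0.577, 0.0]
wrist_force: [-1.6, 0.8, 5.3]
opening: 0.695
grasp_force: 43.5
t: 13.98
eef_pos: [572.0, -123.7, 71.5]
orientation: [0.0, 0.817, 0.577, 0.0]
wrist_force: [-0.5, -0.2, -2.9]
opening: 0.697
grasp_force: 44.0
t 14.0 eef [ 572.  -123.7   71.5] phi -0.340 open 0.697 F 44.0 tilt 0.000
turn -6.00 | x,y before turn 10.66 -0.86 | after turn 9.85 4.16 | z 1.83 (units)
```

```bash
python3 -m inch '[[[0,0,-1,-1,1],[0,0,-0.5,-1,1],[0,0,0,-1,1],[0,0,0,-1,1],[0,0,0,-1,1]]]'; python3 -m inch '[[[0,0,0,-1,1],[0.985,0.416,0,0,1],[0.985,0.416,0,0,1],[0.985,0.416,0,0,1],[0.985,0.416,0,0,1]]]';python3 -m inch '[[[0.985,0.416,0,0,1],[0.985,0.416,0,0,1],[0.985,0.416,0,0,1],[0.985,0.416,0,0,1],[0.985,0.416,0,0,1]]]'; python3 -m inch '[[[0.985,0.416,0,0,1],[0,0,0,0,1]]]'; python3 plan.py 627 83 35 0.14
```

```text
t: 14.6
eef_pos: [572.1, -123.7, 101.5]
orientation: [0.0, 0.685, 0.729, 0.0]
wrist_force: [0.2, 0.1, -2.3]
opening: 0.703
grasp_force: 44.0
t: 15.22
eef_pos: [594.4, -39.1, 100.4]
orientation: [0.0, 0.656, 0.755, 0.0]
wrist_force: [-0.1, 0.3, -2.9]
opening: 0.698
grasp_force: 44.0
t: 15.85
eef_pos: [621.8, 63.7, 100.3]
orientation: [0.0, 0.656, 0.755, 0.0]
wrist_force: [-0.2, -0.5, -3.4]
opening: 0.703
grasp_force: 44.0
t: 16.1
eef_pos: [627.2, 84.7, 100.2]
orientation: [0.0, 0.655, 0.755, 0.0]
wrist_force: [0.3, -0.1, -3.0]
opening: 0.702
grasp_force: 44.0
t 16.1 eef [627.2  84.7 100.2] phi 0.142 open 0.702 F 44.0 tilt 0.000
turn 0.02 | x,y before turn -0.08 -0.02 | after turn -0.08 -0.02 | z 3.26 (units)
```

```bash
python3 -m inch '[[[-0.08,0,1,0,1],[0,0,1,0,1],[0,0,0.8,0,1],[0,0,0.25,0,1],[0,0,0.15,0,1]]]'; python3 -m inch '[[[0,0,0,0,1],[0,0,0,0,-1],[0,0,0,0,-1],[0,0,0,0,-1],[0,0,0,0,-1]]]';python3 -m inch '[[[0,0,-0.5,0,-1],[0,0,-1,0,-1],[0,0,-1,0,-1],[0,0,-1,0,-1],[0,0,-1,0,-1]]]';  python3 plan.py 430.5 -274 10 -0.155
```

```text
t: 16.73
eef_pos: [627.4, 81.3, 36.4]
orientation: [0.0, 0.656, 0.755, 0.0]
wrist_force: [-0.3, 0.4, -2.6]
opening: 0.697
grasp_force: 44.0
t: 17.35
eef_pos: [627.2, 81.4, 36.5]
orientation: [0.0, 0.656, 0.755, 0.0]
wrist_force: [0.1, 0.4, -0.4]
opening: 1.004
grasp_force: 0.0
t: 17.98
eef_pos: [627.2, 81.4, 127.7]
orientation: [0.0, 0.656, 0.755, 0.0]
wrist_force: [-0.1, 0.4, 0.2]
opening: 1.001
grasp_force: 0.0
t 18.0 eef [627.2  81.4 127.7] phi 0.140 open 1.001 F 0.0 tilt 0.001
turn 3.69 | x,y before turn -16.22 -12.22 | after turn -19.08 -6.97 | z 5.89 (units)
```

```bash
python3 - <<'E'
from h import *
p,d=grab_frame('scene'); cv2.imwrite('pics/scene1.png',p)
E
```

```text
(no output)
```

View pics/scene1.png

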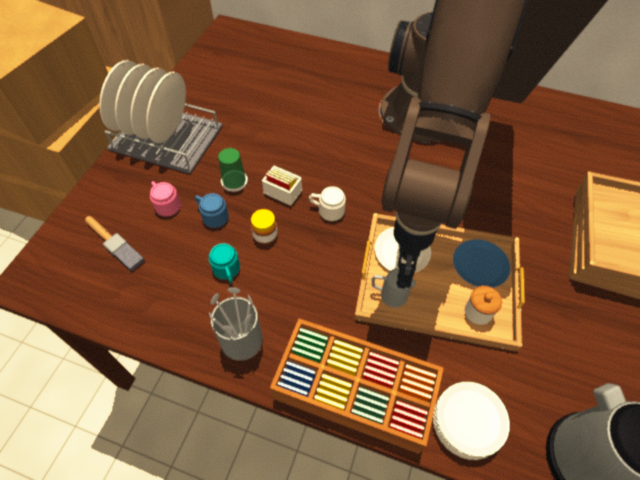

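Scene view: the pot stands at (485,305) and the jug at (397,290), both upright. The jug's handle points to the tray's right. Next is the caddy.

```bash
python3 -m inch '[[[0,0,0,0.92,-1],[0,0,0,0.92,-1],[0,0,0,0.92,-1],[0,0,0,0.92,-1],[-0.95,-0.35,0,0,-1]]]'; python3 -m inch '[[[-0.95,-0.35,0,0,-1],[-0.95,-0.35,0,0,-1],[-0.95,-0.35,0,0,-1],[-0.95,-0.35,0,0,-1],[-0.95,-0.35,0,0,-1]]]'; python3 -m inch '[[[-0.95,-0.35,0,0,-1],[-0.95,-0.35,0,0,-1],[-0.95,-0.35,0,0,-1],[-0.95,-0.35,0,0,-1],[-0.95,-0.35,0,0,-1]]]';python3 -m inch '[[[-0.95,-0.35,0,0,-1],[-0.95,-0.35,0,0,-1],[-0.95,-0.35,0,0,-1],[-0.95,-0.35,0,0,-1],[-0.95,-0.35,0,0,-1]]]';python3 -m inch '[[[-0.95,-0.35,0,0,-1],[-0.95,-0.35,0,0,-1],[-0.95,-0.35,0,0,-1],[-0.95,-0.35,0,0,-1],[0,0,0,0,-1]]]'; python3 plan.py 430.5 -274 10 -0.155
```

```text
t: 18.65
eef_pos: [617.2, 63.9, 126.2]
orientation: [0.0, 0.759, 0.651, 0.0]
wrist_force: [-0.2, -1.0, 0.5]
opening: 0.996
grasp_force: 0.0
t: 19.27
eef_pos: [567.4, -26.1, 126.4]
orientation: [0.0, 0.76, 0.65, 0.0]
wrist_force: [0.0, -0.8, -0.0]
opening: 1.004
grasp_force: 0.0
t: 19.9
eef_pos: [518.3, -114.4, 126.3]
orientation: [0.0, 0.76, 0.65, 0.0]
wrist_force: [-0.7, 0.1, 0.1]
opening: 0.995
grasp_force: 0.0
t: 20.52
eef_pos: [469.0, -202.9, 126.3]
orientation: [0.0, 0.76, 0.65, 0.0]
wrist_force: [-0.0, 0.2, -0.6]
opening: 1.003
grasp_force: 0.0
t: 21.15
eef_pos: [429.6, -273.7, 126.3]
orientation: [0.0, 0.76, 0.65, 0.0]
wrist_force: [-0.3, 0.3, -1.5]
opening: 1.0
grasp_force: 0.0
t 21.1 eef [ 429.6 -273.7  126.3] phi -0.156 open 1.000 F 0.0 tilt 0.000
turn -0.02 | x,y before turn -0.01 0.05 | after turn -0.01 0.05 | z 5.81 (units)
```

```bash
python3 -m inch '[[[0,0.05,1,0,-1],[0,0,1,0,-1],[0,0,1,0,-1],[0,0,1,0,-1],[0,0,1,0,-1]]]'; python3 -m inch '[[[0,0,0.7,0,-1],[0,0,0,0,1],[0,0,0,0,1],[0,0,0,0,1],[0,0,0,0,1]]]' 40;python3 -m inch '[[[0,0,0,0,1],[0,0,0,0,1],[0,0,-0.4,0,1],[0,0,-0.8,0,1],[0,0,-1,0,1]]]';  python3 plan.py 614 176 20 0.14
```

```text
t: 21.78
eef_pos: [431.5, -272.3, 25.7]
orientation: [0.0, 0.759, 0.651, 0.0]
wrist_force: [0.4, -0.2, -0.7]
opening: 1.003
grasp_force: 0.0
t: 22.4
eef_pos: [431.5, -272.8, 12.7]
orientation: [0.0, 0.76, 0.65, 0.0]
wrist_force: [0.9, -0.2, 1.2]
opening: 0.672
grasp_force: 44.3
t: 23.02
eef_pos: [431.3, -272.6, 57.4]
orientation: [-0.0, 0.76, 0.65, 0.0]
wrist_force: [0.6, 0.5, -2.3]
opening: 0.679
grasp_force: 43.8
t 23.0 eef [ 431.3 -272.6   57.4] phi -0.154 open 0.679 F 43.8 tilt 0.000
turn -3.68 | x,y before turn 23.57 5.58 | after turn 20.94 12.18 | z 1.87 (units)
```

```bash
python3 -m inch '[[[0,0,-1,-0.74,1],[0,0,-1,-0.74,1],[0,0,-1,-0.74,1],[0,0,-1,-0.74,1],[0,0,-0.3,-0.74,1]]]'; python3 -m inch '[[[1,0.58,0,0,1],[1,0.58,0,0,1],[1,0.58,0,0,1],[1,0.58,0,0,1],[1,0.58,0,0,1]]]';python3 -m inch '[[[1,0.58,0,0,1],[1,0.58,0,0,1],[1,0.58,0,0,1],[1,0.58,0,0,1],[1,0.58,0,0,1]]]';python3 -m inch '[[[1,0.58,0,0,1],[1,0.58,0,0,1],[1,0.58,0,0,1],[1,0.58,0,0,1],[1,0.58,0,0,1]]]';python3 -m inch '[[[1,0.58,0,0,1],[1,0.58,0,0,1],[1,0.58,0,0,1],[1,0.58,0,0,1],[1,0.58,0,0,1]]]'; python3 -m inch '[[[0.9,0.58,0,0,1],[0,0,0,0,1]]]'; python3 plan.py 614 176 20 0.14
```

```text
t: 23.65
eef_pos: [431.5, -272.8, 144.4]
orientation: [0.001, 0.655, 0.756, 0.0]
wrist_force: [0.4, -0.0, -3.1]
opening: 0.677
grasp_force: 44.0
t: 24.28
eef_pos: [474.7, -164.7, 143.3]
orientation: [0.0, 0.655, 0.755, 0.0]
wrist_force: [-0.3, -0.2, -2.5]
opening: 0.676
grasp_force: 44.0
t: 24.9
eef_pos: [518.0, -57.6, 143.3]
orientation: [0.0, 0.655, 0.755, 0.0]
wrist_force: [-0.1, -0.5, -2.6]
opening: 0.674
grasp_force: 44.0
t: 25.52
eef_pos: [561.3, 49.6, 143.3]
orientation: [0.0, 0.655, 0.755, 0.0]
wrist_force: [0.2, -0.2, -3.5]
opening: 0.674
grasp_force: 44.0
t: 26.15
eef_pos: [605.1, 157.4, 142.3]
orientation: [0.0, 0.655, 0.755, -0.0]
wrist_force: [0.3, 0.5, -2.3]
opening: 0.674
grasp_force: 44.0
t: 26.4
eef_pos: [614.0, 177.1, 142.0]
orientation: [0.0, 0.655, 0.756, 0.0]
wrist_force: [0.1, -0.8, -2.7]
opening: 0.672
grasp_force: 44.0
t 26.4 eef [614.  177.1 142. ] phi 0.143 open 0.672 F 44.0 tilt 0.000
turn 0.04 | x,y before turn -0.05 -0.01 | after turn -0.05 -0.01 | z 6.10 (units)
```

```bash
python3 -m inch '[[[-0.05,0,1,0.04,1],[0,0,1,0,1],[0,0,1,0,1],[0,0,1,0,1],[0,0,1,0,1]]]'; python3 -m inch '[[[0,0,0.5,0,1],[0,0,0.35,0,1],[0,0,0.15,0,1],[0,0,0,0,1]]]'; python3 -m inch '[[[0,0,0,0,-1],[0,0,0,0,-1],[0,0,0,0,-1],[0,0,0,0,-1]]]';python3 -m inch '[[[0,0,-0.5,0,-1],[0,0,-1,0,-1],[0,0,-1,0,-1],[0,0,-1,0,-1],[0,0,-1,0,-1]]]';  python3 plan.py 443 -133 10 0.09
```

```text
t: 27.02
eef_pos: [613.7, 174.2, 41.6]
orientation: [0.0, 0.657, 0.754, -0.0]
wrist_force: [0.9, 0.4, -2.7]
opening: 0.67
grasp_force: 44.1
t: 27.52
eef_pos: [613.8, 174.5, 22.5]
orientation: [0.0, 0.657, 0.754, 0.0]
wrist_force: [-0.3, -0.2, -2.0]
opening: 0.675
grasp_force: 43.9
t: 28.02
eef_pos: [613.8, 174.5, 22.5]
orientation: [0.0, 0.657, 0.754, 0.0]
wrist_force: [-0.1, -0.1, -0.2]
opening: 1.001
grasp_force: 0.0
t: 28.65
eef_pos: [613.9, 174.5, 114.6]
orientation: [0.001, 0.657, 0.754, 0.001]
wrist_force: [-0.4, 0.7, 0.2]
opening: 0.996
grasp_force: 0.0
t 28.6 eef [613.9 174.5 114.6] phi 0.138 open 0.996 F 0.0 tilt 0.002
turn 0.61 | x,y before turn -14.05 -10.58 | after turn -14.55 -9.89 | z 5.23 (units)
```

```bash
python3 -m inch '[[[0,0,-1,0.61,-1],[-0.97,-0.66,0,0,-1],[-0.97,-0.66,0,0,-1],[-0.97,-0.66,0,0,-1],[-0.97,-0.66,0,0,-1]]]'; python3 -m inch '[[[-0.97,-0.66,0,0,-1],[-0.97,-0.66,0,0,-1],[-0.97,-0.66,0,0,-1],[-0.97,-0.66,0,0,-1],[-0.97,-0.66,0,0,-1]]]';python3 -m inch '[[[-0.97,-0.66,0,0,-1],[-0.97,-0.66,0,0,-1],[-0.97,-0.66,0,0,-1],[-0.97,-0.66,0,0,-1],[-0.97,-0.66,0,0,-1]]]';python3 -m inch '[[[-0.97,-0.66,0,0,-1],[0,0,0,0,-1]]]'; python3 plan.py 443 -133 10 0.09
```

```text
t: 29.28
eef_pos: [567.8, 91.7, 133.6]
orientation: [0.001, 0.675, 0.738, 0.001]
wrist_force: [-0.1, -1.0, 0.4]
opening: 1.0
grasp_force: 0.0
t: 29.9
eef_pos: [510.2, -11.3, 132.4]
orientation: [0.0, 0.675, 0.738, 0.0]
wrist_force: [0.1, -0.5, -0.2]
opening: 0.999
grasp_force: 0.0
t: 30.52
eef_pos: [453.1, -113.7, 132.4]
orientation: [0.0, 0.675, 0.738, 0.0]
wrist_force: [0.8, 0.3, -0.5]
opening: 1.002
grasp_force: 0.0
t: 30.78
eef_pos: [441.7, -134.3, 132.4]
orientation: [0.0, 0.676, 0.737, 0.0]
wrist_force: [0.3, -1.0, -0.3]
opening: 1.0
grasp_force: 0.0
t 30.8 eef [ 441.7 -134.3  132.4] phi 0.087 open 1.000 F 0.0 tilt 0.000
turn -0.03 | x,y before turn 0.06 0.07 | after turn 0.06 0.07 | z 6.12 (units)
```

```bash
python3 -m inch '[[[0.03,0.05,1,-0.03,-1],[0,0,1,0,-1],[0,0,1,0,-1],[0,0,1,0,-1],[0,0,1,0,-1]]]'; python3 -m inch '[[[0,0,1,0,-1],[0,0,0.15,0,-1],[0,0,0,0,-1]]]'; python3 plan.py 443 -133 10 0.09; python3 -m inch '[[[0,0,0,0,1],[0,0,0,0,1],[0,0,0,0,1],[0,0,0,0,1],[0,0,0,0,1]]]' 40;python3 -m inch '[[[0,0,0,0,1],[0,0,-0.4,0,1],[0,0,-0.8,0,1],[0,0,-1,0,1]]]';  python3 plan.py 511 67 25 0.14
```

```text
t: 31.4
eef_pos: [443.6, -132.0, 31.8]
orientation: [0.0, 0.674, 0.739, 0.0]
wrist_force: [1.0, 0.1, -0.1]
opening: 0.998
grasp_force: 0.0
t: 31.78
eef_pos: [443.6, -132.2, 9.6]
orientation: [0.0, 0.674, 0.739, 0.0]
wrist_force: [0.7, 0.3, 0.3]
opening: 1.0
grasp_force: 0.0
t 31.8 eef [ 443.6 -132.2    9.6] phi 0.092 open 1.000 F 0.0 tilt 0.000
turn 0.03 | x,y before turn -0.04 -0.03 | after turn -0.04 -0.03 | z -0.02 (units)
t: 32.4
eef_pos: [443.6, -132.4, 10.4]
orientation: [0.001, 0.674, 0.739, 0.0]
wrist_force: [-1.1, 1.1, 9.2]
opening: 0.769
grasp_force: 42.3
t: 32.9
eef_pos: [443.4, -132.3, 54.2]
orientation: [-0.0, 0.674, 0.739, 0.0]
wrist_force: [0.1, 0.1, -1.9]
opening: 0.766
grasp_force: 45.0
t 32.9 eef [ 443.4 -132.3   54.2] phi 0.092 open 0.766 F 45.0 tilt 0.000
turn -0.60 | x,y before turn 9.61 4.28 | after turn 9.40 4.74 | z 1.46 (units)
```

```bash
python3 -m inch '[[[0,0,-1,-0.3,1],[0,0,-1,-0.3,1],[0.94,0.474,-0.3,0,1],[0.94,0.474,0,0,1],[0.94,0.474,0,0,1]]]'; python3 -m inch '[[[0.94,0.474,0,0,1],[0.94,0.474,0,0,1],[0.94,0.474,0,0,1],[0.94,0.474,0,0,1],[0.94,0.474,0,0,1]]]'; python3 -m inch '[[[0.94,0.474,0,0,1],[0.94,0.474,0,0,1],[0,0,0,0,1]]]'; python3 plan.py 511 67 25 0.14; python3 - <<'E'
from h import *
p,d=grab_frame('side'); cv2.imwrite('pics/side2.png',p)
print([(r['point'],r['confidence']) for r in spotter.place_of('side','white_cup_center')])
E
```

```text
t: 33.52
eef_pos: [463.9, -72.0, 100.1]
orientation: [0.0, 0.656, 0.755, 0.0]
wrist_force: [0.6, -0.0, -1.1]
opening: 0.762
grasp_force: 45.1
t: 34.15
eef_pos: [497.7, 27.8, 99.9]
orientation: [0.0, 0.656, 0.755, 0.0]
wrist_force: [-0.3, 0.5, -1.9]
opening: 0.765
grasp_force: 45.1
t: 34.52
eef_pos: [511.2, 67.9, 99.8]
orientation: [0.0, 0.655, 0.755, 0.0]
wrist_force: [0.3, -0.7, -2.1]
opening: 0.767
grasp_force: 45.0
t 34.5 eef [511.2  67.9  99.8] phi 0.142 open 0.767 F 45.0 tilt 0.001
turn 0.02 | x,y before turn -0.04 -0.02 | after turn -0.04 -0.02 | z 3.74 (units)
[([506.0, 66.1, 120.9], 0.81)]
```

View pics/side2.png

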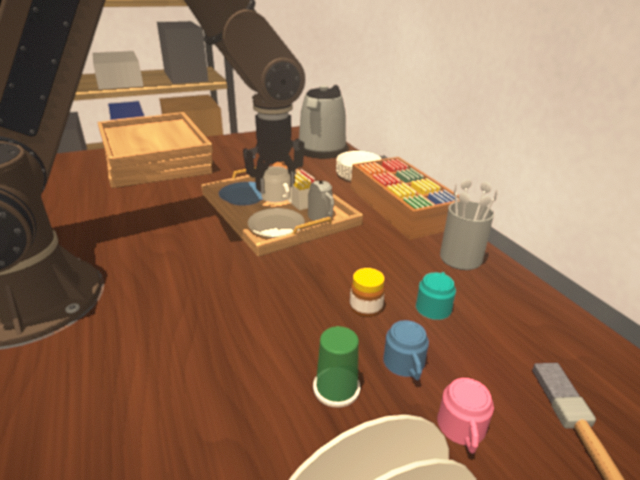

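Side view: the white cup is held upright above its saucer (275,185), and the caddy, jug and other pieces are standing. Lowering it now.

```bash
python3 -m inch '[[[-0.03,0,1,0,1],[0,0,1,0,1],[0,0,1,0,1],[0,0,0.5,0,1],[0,0,0.22,0,1]]]'; python3 -m inch '[[[0,0,0,0,1],[0,0,0,0,-1],[0,0,0,0,-1],[0,0,0,0,-1],[0,0,0,0,-1]]]';python3 -m inch '[[[0,0,-0.5,0,-1],[0,0,-1,0,-1],[0,0,-1,0,-1],[0,0,-1,0,-1],[0,0,-1,0,-1]]]';  python3 plan.py 564.6 -402.5 10 -0.27
```

```text
t: 35.25
eef_pos: [511.1, 66.0, 24.7]
orientation: [-0.0, 0.656, 0.755, -0.0]
wrist_force: [-0.7, -0.5, -1.0]
opening: 0.768
grasp_force: 45.1
t: 35.88
eef_pos: [511.2, 66.5, 25.0]
orientation: [0.0, 0.656, 0.755, 0.0]
wrist_force: [0.2, -0.6, 0.7]
opening: 1.002
grasp_force: 0.0
t: 36.5
eef_pos: [511.2, 66.4, 116.3]
orientation: [0.0, 0.656, 0.755, 0.0]
wrist_force: [-0.5, 0.2, 0.5]
opening: 0.998
grasp_force: 0.0
t 36.5 eef [511.2  66.4 116.3] phi 0.140 open 0.998 F 0.0 tilt 0.001
turn 5.13 | x,y before turn -23.59 -0.63 | after turn -21.88 8.83 | z 5.31 (units)
```

```bash
python3 -m inch '[[[0,0,-0.5,1,-1],[0,0,0,1,-1],[0,0,0,1,-1],[0,0,0,1,-1],[0,0,0,1,-1]]]'; python3 -m inch '[[[0,0,0,0.13,-1],[-0.995,0.4,0,0,-1],[-0.995,0.4,0,0,-1],[-0.995,0.4,0,0,-1],[-0.995,0.4,0,0,-1]]]'; python3 -m inch '[[[-0.995,0.4,0,0,-1],[-0.995,0.4,0,0,-1],[-0.995,0.4,0,0,-1],[-0.995,0.4,0,0,-1],[-0.995,0.4,0,0,-1]]]'; python3 -m inch '[[[-0.995,0.4,0,0,-1],[-0.995,0.4,0,0,-1],[-0.995,0.4,0,0,-1],[-0.995,0.4,0,0,-1],[-0.995,0.4,0,0,-1]]]'; python3 -m inch '[[[-0.995,0.4,0,0,-1],[-0.995,0.4,0,0,-1],[-0.995,0.4,0,0,-1],[-0.995,0.4,0,0,-1],[-0.995,0.4,0,0,-1]]]'; python3 -m inch '[[[-0.995,0.4,0,0,-1],[-0.995,0.4,0,0,-1],[-0.995,0.4,0,0,-1],[0,0,0,0,-1]]]'; python3 plan.py 564.6 -402.5 10 -0.27
```

```text
t: 37.12
eef_pos: [511.1, 66.4, 125.6]
orientation: [0.0, 0.794, 0.608, 0.0]
wrist_force: [0.4, -0.4, -0.4]
opening: 1.003
grasp_force: 0.0
t: 37.75
eef_pos: [520.8, -19.5, 125.3]
orientation: [0.0, 0.795, 0.606, 0.0]
wrist_force: [-0.1, 0.2, -0.3]
opening: 0.997
grasp_force: 0.0
t: 38.38
eef_pos: [532.8, -126.5, 125.1]
orientation: [0.0, 0.796, 0.606, 0.0]
wrist_force: [0.8, -0.3, 0.0]
opening: 1.002
grasp_force: 0.0
t: 39.0
eef_pos: [544.8, -233.4, 124.9]
orientation: [-0.0, 0.796, 0.605, 0.0]
wrist_force: [-0.0, -0.6, -1.0]
opening: 1.001
grasp_force: 0.0
t: 39.62
eef_pos: [556.8, -340.0, 124.9]
orientation: [0.0, 0.796, 0.605, 0.0]
wrist_force: [0.0, 0.1, -1.0]
opening: 0.997
grasp_force: 0.0
t: 40.12
eef_pos: [563.7, -404.1, 124.6]
orientation: [0.0, 0.796, 0.605, 0.0]
wrist_force: [0.3, 0.1, 0.3]
opening: 1.004
grasp_force: 0.0
t 40.1 eef [ 563.7 -404.1  124.6] phi -0.272 open 1.004 F 0.0 tilt 0.000
turn -0.02 | x,y before turn 0.09 0.02 | after turn 0.09 0.02 | z 5.73 (units)
```

```bash
python3 -m inch '[[[0.05,0.02,1,0,-1],[0,0,1,0,-1],[0,0,1,0,-1],[0,0,1,0,-1],[0,0,1,0,-1]]]'; python3 -m inch '[[[0,0,0.75,0,-1],[0,0,0,0,-1]]]'; python3 plan.py 564.6 -402.5 10 -0.27; python3 -m inch '[[[0,0,0,0,1],[0,0,0,0,1],[0,0,0,0,1],[0,0,0,0,1],[0,0,0,0,1]]]' 40;python3 -m inch '[[[0,0,0,0,1],[0,0,-0.4,0,1],[0,0,-0.8,0,1],[0,0,-1,0,1]]]';  python3 plan.py 484 249 25 0.14
```

```text
t: 40.75
eef_pos: [564.5, -401.4, 23.3]
orientation: [-0.0, 0.796, 0.605, -0.0]
wrist_force: [1.1, -0.2, -0.1]
opening: 1.0
grasp_force: 0.0
t: 41.0
eef_pos: [564.1, -401.3, 8.5]
orientation: [-0.001, 0.796, 0.605, -0.0]
wrist_force: [-0.1, -0.4, 0.4]
opening: 1.001
grasp_force: 0.0
t 41.0 eef [ 564.1 -401.3    8.5] phi -0.270 open 1.001 F 0.0 tilt 0.002
turn -0.01 | x,y before turn -0.05 0.04 | after turn -0.05 0.04 | z -0.07 (units)
t: 41.62
eef_pos: [564.9, -402.0, 11.0]
orientation: [0.001, 0.796, 0.605, 0.0]
wrist_force: [-0.5, 0.0, 6.1]
opening: 0.766
grasp_force: 45.5
t: 42.12
eef_pos: [564.5, -401.6, 55.1]
orientation: [-0.0, 0.796, 0.605, 0.0]
wrist_force: [0.2, -0.5, -2.1]
opening: 0.761
grasp_force: 45.2
t 42.1 eef [ 564.5 -401.6   55.1] phi -0.270 open 0.761 F 45.2 tilt 0.000
turn -5.13 | x,y before turn 30.27 -12.57 | after turn 32.77 0.56 | z 1.51 (units)
```

```bash
python3 -m inch '[[[0,0,-1,-0.855,1],[0,0,-1,-0.855,1],[0,0,-1,-0.855,1],[0,0,-0.8,-0.855,1],[0,0,0,-0.855,1]]]'; python3 -m inch '[[[0,0,0,-0.855,1],[0.99,0.017,0,0,1],[0.99,0.017,0,0,1],[0.99,0.017,0,0,1],[0.99,0.017,0,0,1]]]'; python3 -m inch '[[[0.99,0.017,0,0,1],[0.99,0.017,0,0,1],[0.99,0.017,0,0,1],[0.99,0.017,0,0,1],[0.99,0.017,0,0,1]]]'; python3 -m inch '[[[0.99,0.017,0,0,1],[0.99,0.017,0,0,1],[0.99,0.017,0,0,1],[0.99,0.017,0,0,1],[0.99,0.017,0,0,1]]]'; python3 -m inch '[[[0.99,0.017,0,0,1],[0.99,0.017,0,0,1],[0.99,0.017,0,0,1],[0.99,0.017,0,0,1],[0.99,0.017,0,0,1]]]'; python3 -m inch '[[[0.99,0.017,0,0,1],[0.99,0.017,0,0,1],[0.99,0.017,0,0,1],[0.99,0.017,0,0,1],[0.99,0.017,0,0,1]]]'; python3 -m inch '[[[0.99,0.017,0,0,1],[0.99,0.017,0,0,1],[0.99,0.017,0,0,1],[0.99,0.017,0,0,1],[0.99,0.017,0,0,1]]]'; python3 -m inch '[[[0.99,0.017,0,0,1],[0.99,0.017,0,0,1],[0.99,0.017,0,0,1],[0.99,0.017,0,0,1],[0,0,0,0,1]]]'; python3 plan.py 484 249 25 0.14
```

```text
t: 42.75
eef_pos: [565.0, -402.0, 133.0]
orientation: [0.002, 0.68, 0.733, 0.0]
wrist_force: [0.9, 0.0, -2.1]
opening: 0.762
grasp_force: 45.2
t: 43.38
eef_pos: [554.7, -321.3, 130.2]
orientation: [0.0, 0.656, 0.755, 0.0]
wrist_force: [-0.3, 0.1, -2.0]
opening: 0.765
grasp_force: 45.2
t: 44.0
eef_pos: [542.5, -223.5, 129.9]
orientation: [0.0, 0.656, 0.755, 0.0]
wrist_force: [1.7, 0.5, -2.5]
opening: 0.765
grasp_force: 45.2
t: 44.62
eef_pos: [530.4, -125.2, 129.9]
orientation: [0.0, 0.656, 0.755, 0.0]
wrist_force: [-0.1, 0.3, -1.8]
opening: 0.765
grasp_force: 45.2
t: 45.25
eef_pos: [518.2, -26.9, 129.9]
orientation: [0.0, 0.656, 0.755, 0.0]
wrist_force: [-0.1, 0.2, -2.3]
opening: 0.764
grasp_force: 45.2
t: 45.88
eef_pos: [506.0, 71.3, 129.9]
orientation: [0.0, 0.656, 0.755, 0.0]
wrist_force: [-0.6, 0.4, -3.0]
opening: 0.763
grasp_force: 45.2
t: 46.5
eef_pos: [493.8, 169.6, 129.9]
orientation: [0.0, 0.656, 0.755, 0.0]
wrist_force: [0.4, 0.1, -2.0]
opening: 0.765
grasp_force: 45.2
t: 47.12
eef_pos: [484.1, 248.4, 129.8]
orientation: [0.0, 0.655, 0.755, 0.0]
wrist_force: [0.6, 0.5, -1.4]
opening: 0.767
grasp_force: 45.2
t 47.1 eef [484.1 248.4 129.8] phi 0.142 open 0.767 F 45.2 tilt 0.000
turn 0.02 | x,y before turn 0.03 -0.00 | after turn 0.03 -0.00 | z 5.24 (units)
```

```bash
python3 -m inch '[[[0.05,0,1,0,1],[0,0,1,0,1],[0,0,1,0,1],[0,0,1,0,1],[0,0,0.75,0,1]]]'; python3 -m inch '[[[0,0,0.3,0,1],[0,0,0.18,0,1],[0,0,0,0,1]]]'; python3 -m inch '[[[0,0,0,0,-1],[0,0,0,0,-1],[0,0,0,0,-1],[0,0,0,0,-1]]]';python3 -m inch '[[[0,0,-0.5,0,-1],[0,0,-1,0,-1],[0,0,-1,0,-1],[0,0,-1,0,-1],[0,0,-1,0,-1]]]'; python3 -m inch '[[[-1,0,-1,0,-1],[-1,0,-1,0,-1],[-1,0,-1,0,-1],[-1,0,-1,0,-1],[-1,0,-1,0,-1]]]'; python3 - <<'E'
from h import *
import json
s=sensors.observe()
for n in ['scene','side','wrist']:
    p,d=grab_frame(n); cv2.imwrite(f'pics/{n}9.png',p); np.save(n+'9.npy',d)
    for q in ['white_cup_center','blue_cup_center','caddy_center','sugar_pot_center','milk_jug_center','white_saucer','blue_saucer']:
        print(n,q,[(np.round(r['point']).tolist(),round(r['confidence'],2)) for r in spotter.place_of(n,q)])
E
```

```text
t: 47.75
eef_pos: [484.3, 247.6, 34.1]
orientation: [-0.0, 0.656, 0.755, -0.0]
wrist_force: [-0.6, 0.2, -2.2]
opening: 0.765
grasp_force: 45.2
t: 48.12
eef_pos: [484.5, 248.0, 25.6]
orientation: [0.0, 0.656, 0.755, 0.0]
wrist_force: [-0.7, 0.5, -2.7]
opening: 0.765
grasp_force: 45.2
t: 48.62
eef_pos: [484.3, 248.0, 25.4]
orientation: [0.0, 0.656, 0.755, 0.0]
wrist_force: [-0.4, -0.9, -0.0]
opening: 0.997
grasp_force: 0.0
t: 49.25
eef_pos: [484.3, 248.0, 116.7]
orientation: [0.0, 0.656, 0.755, 0.0]
wrist_force: [-0.2, -0.5, 0.6]
opening: 0.998
grasp_force: 0.0
t: 49.88
eef_pos: [498.1, 148.2, 216.7]
orientation: [0.0, 0.656, 0.755, 0.0]
wrist_force: [0.9, 0.3, -0.1]
opening: 1.001
grasp_force: 0.0
scene white_cup_center [([514.0, 65.0, 45.0], 0.76)]
scene blue_cup_center [([572.0, -533.0, 29.0], 0.87), ([484.0, 248.0, 49.0], 0.81), ([688.0, -307.0, 28.0], 0.78)]
scene caddy_center [([616.0, 175.0, 36.0], 0.66), ([485.0, 250.0, 9.0], 0.47)]
scene sugar_pot_center [([606.0, 265.0, 42.0], 0.67), ([611.0, 172.0, 34.0], 0.59)]
scene milk_jug_center [([630.0, 80.0, 45.0], 0.92)]
scene white
[... 189 characters left out ...]
[485.0, 243.0, 44.0], 0.76), ([574.0, -535.0, 33.0], 0.68), ([684.0, -316.0, 30.0], 0.6), ([552.0, 167.0, -2.0], 0.29)]
side caddy_center [([618.0, 172.0, 36.0], 0.66)]
side sugar_pot_center [([601.0, 266.0, 43.0], 0.61)]
side milk_jug_center [([627.0, 79.0, 48.0], 0.61)]
side white_saucer [([510.0, 68.0, 14.0], 0.57)]
side blue_saucer [([480.0, 248.0, 8.0], 0.58)]
wrist white_cup_center [([507.0, 66.0, 41.0], 0.7)]
wrist blue_cup_center [([489.0, 247.0, 43.0], 0.64)]
wrist caddy_center [([611.0, 170.0, 38.0], 0.89)]
wrist sugar_pot_center [([599.0, 268.0, 42.0], 0.72), ([548.0, 167.0, -3.0], 0.39)]
wrist milk_jug_center [([625.0, 79.0, 45.0], 0.7)]
wrist white_saucer []
wrist blue_saucer []
```

View pics/scene9.png

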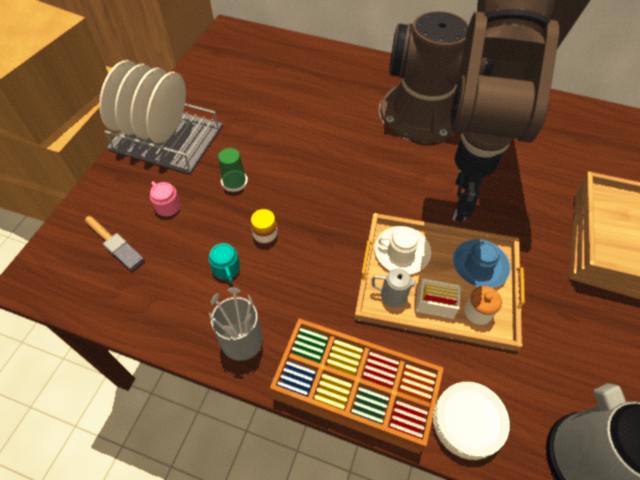

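View pics/wrist9.png

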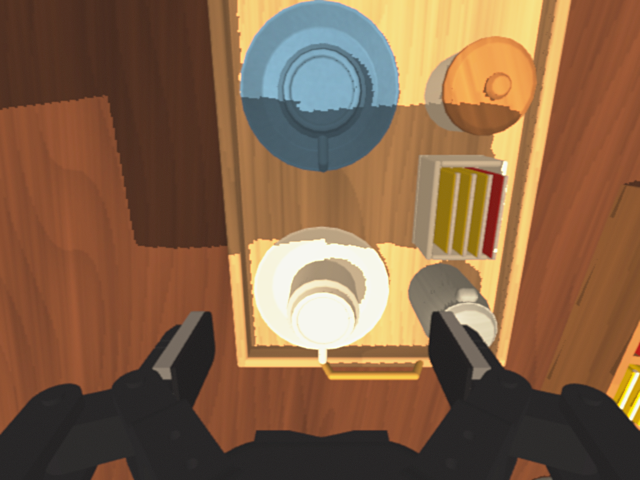

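Both views show the tray laid: the cups are in their saucers (405,245) and (485,260) with handles to the right, and the row stands square behind them. One depth check of the centring comes before I hand in.

```bash
python3 - <<'E'
from h import *
from scipy.optimize import least_squares
P=np.concatenate([world(n,np.load(n+'9.npy')).reshape(-1,3)[np.load(n+'9.npy').ravel()>0] for n in ['scene','side']])
def fit(c,r,z0,z1,w):
    c=np.array(c,float)
    for i in range(3):
        q=np.hypot(*(P[:,:2]-c).T); S=P[(abs(q-r)<w)&(P[:,2]>z0)&(P[:,2]<z1)]
        c=least_squares(lambda c:np.hypot(*(S[:,:2]-c).T)-r,c,loss='soft_l1',f_scale=2).x
    return c
R=np.array([[np.cos(.1405),np.sin(.1405)],[-np.sin(.1405),np.cos(.1405)]])
for c in [(511,67),(484,249)]:
    a=fit(c,33,30,58,7); b=fit(c,63,18.5,25,11); q=np.hypot(*(P[:,:2]-a).T); H=P[(q>41)&(q<62)&(P[:,2]>30)&(P[:,2]<60)][:,:2]-a
    print('cup',a,'saucer',b,'d',np.hypot(*(a-b)),'handle in tray',R@H.mean(0))
for n,c,r,z in [('pot',(601,266),31.5,60),('jug',(627,81),30.5,60)]: print(n,R@(fit(c,r,20,z,6)-[549.6,166.7]))
S=P[(np.hypot(P[:,0]-614,P[:,1]-175)<55)&(P[:,2]>44)&(P[:,2]<64)&(abs((P[:,:2]-[549.6,166.7])@R[1])<50)]
m=cv2.minAreaRect(S[:,:2].astype(np.float32)); print(m,R@(np.array(m[0])-[549.6,166.7]))
E
```

```text
cup [512.55463316  66.07370668] saucer [510.67408667  67.33660764] d 2.2652536145463817 handle in tray [  0.18438077 -53.17722317]
cup [485.60769101 246.93478133] saucer [482.94698865 249.41569759] d 3.637895348073471 handle in tray [  1.98134125 -52.98513022]
pot [67.43648191 91.34482404]
jug [ 66.26847499 -96.71636786]
((615.3155517578125, 171.61538696289062), (62.66954803466797, 87.08595275878906), 8.915387153625488) [65.75633931 -4.33573668]
```

All pieces are within tolerance.

```bash
python3 -c "
from rig import job_done
print(job_done())"
```

```text
the job is handed in; nothing more can be done
None
```

The tray is laid and handed in at about 51 s of the 128 s allowed: the last depth check put the cups 2 mm (white) and 4 mm (blue) off their saucer centres with handles to the right, and the caddy, sugar pot and milk jug within tolerance behind them; the hand-in call returned no verdict.

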